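Sweep the loose vial caps into the collecting tray

ROBOT

A 7-joint arm with a two-finger parallel gripper is mounted at the origin on the work surface. World frame = base frame: x ahead of the robot, y to its left, z up, the work surface at z = 0. Lengths are in mm, angles in rad, forces in N, time in s.
With the tool pointing down it reaches from about 400 to 875 mm from the base axis. Payload 4.4 kg.
Tool frame: the origin (TCP) lies midway between the tips of the shut fingers; the grasp point (between the pads) lies 19 mm behind it; z points along the fingers, y is the line along which they close (so a half turn about z gives the same grasp; the last joint's range is limited). The gripper opens to 85 mm and grips with 20 to 120 N. Pads are 22 mm wide; open, the fingers measure 114 mm over their backs; the gripper's body (76 mm by 85 mm) begins 54 mm behind the grasp point. The pads swing forward as they close: fully open they stand 13 mm farther back than shut.
Start: joints at [1.254, 0.628, 0.038, 1.517, -0.027, 0.996, -0.02], TCP at [161.344, -629.671, 231.313] pointing down, gripper open.
Joint ranges: [-3.06, 3.06], [-0.37, 2.12], [-1.25, 1.32], [0.18, 2.47], [-1.1, 4.24], [0.23, 1.98], [-2.94, 2.94]. Speed limits (rad/s): [2.57, 2.57, 3.14, 3.14, 3.14, 3.14, 3.14].

INTERFACE

Orientations are given as [roll, pitch, yaw] about the fixed x, y, z axes, in that order (R = Rz(yaw) Ry(pitch) Rx(roll)).
In Python, from cell import ctrl gives the robot as it stands. The module is installed in compiled form; this text tells all that it offers.
- The arm moves only by the tool step_arm, never from a script. Its argument "commands" is one flat list of numbers, 7 for each row, row after row: the shift along the tool's x, y, z in cm, then the turn, a rotation vector about the tool's x, y, z in rad, then the opening, from 0 (shut) to 1 (fully open). A call has 1 to 10 rows; each row is the pose to reach, as a shift and turn from the pose commanded when the call began, along the tool's axes at that moment; what a row does not reach only later rows make up. A row lasts 1/10 s, in which the tool goes at most 50 mm and 8.59 degrees, less where a joint would pass 70% of its speed; a pose out of reach is approached as far as the arm can. A call with a gripper value outside its range is refused whole. The fingers move at their own pace and stop on an object; the grip force is fixed at half the most. Time passes only in rows, so rows that repeat a pose let the fingers close. It gives the time, the measured TCP pose, the force, the opening and the grip force at its end, in the units of the state.
- ctrl.read_state(): the state, without advancing time (a new reading comes with each control period).
- ctrl.get_image(name): name is "side" or "top" or "wrist"; returns a dict with "image" (420x560x3 uint8, red, green, blue), "range_z" (420x560 float32, mm along the optical axis (not along the pixel's ray), 0 where there is no reading), "vfov" (degrees; the focal length in pixels is half the picture's height over the tangent of half this angle, whatever the lens; pixels are square), "cx", "cy" (the principal point, pixels), "world_to_cam" (4x4, takes a point from world to camera coordinates). Camera axes: x right, y down, z forward; pixel columns grow to the right and rows downward; lengths in mm; the calibration is good to about 2 mm. A picture is of the moment at which its call begins.
- ctrl.finish_job(): hands the job in; it is judged then, once.
The state is a dict: "clock": time; "qpos": joint angles; "qd": joint speeds; "tau": joint torques, N m; "eef_pos": TCP position; "tool_rot": TCP orientation; "force": force on the tool from outside, world axes, zero at the start; "torque": the same for the moment, N m; "width": finger opening in mm; "gripper_force": force on a finger pad.
Only numpy, scipy, OpenCV 4.12 (cv2) and the standard library are available. Lean on these libraries where they do the work, as an engineer would, in place of code of your own. Each camera call takes 0.05 s, during which the arm holds its last target. There are 200 camera calls.

TASK

Clear up after the microscopy class: with your fingers, push the three loose black screw caps along the bench and in through the open side of the white collecting tray until each lies wholly inside it. Keep the caps down on the bench, do not pick them up, and leave the lens, the dropper bottle and the culture dish where they stand.

Things in the scene. Friction and masses are not known exactly. Their poses are not given: they have to be found in the camera images.
- tray: white tray fixed to the bench left of the caps, 226 mm wide (its x), 150 deep (y); origin: centre of its underside. Open side at its -y, facing the caps; +y points inwards. Side walls x = +-112 (y -60 to 75) and back wall y = 74 are 3 thick, 18 high. Floor 2 thick, tapering as a lip from y = -50 down to the bench at y = -75, so pushed caps slide up onto it. Turned up to 0.25 rad either way
- cap0_mid (a point): centre (half-way up, 7 mm above the bench at the start) of a loose black plastic screw cap lying flat on the bench: a ribbed disc 30 mm in diameter and 14 mm high, about 14 g, light enough to slide when pushed. The three caps are alike. The one nearest the robot in x, right of the tray.
- cap1_mid (a point): centre (half-way up, 7 mm above the bench at the start) of a loose black plastic screw cap lying flat on the bench: a ribbed disc 30 mm in diameter and 14 mm high, about 14 g, light enough to slide when pushed. The three caps are alike. The middle one in x, closest to the tray.
- cap2_mid (a point): centre (half-way up, 7 mm above the bench at the start) of a loose black plastic screw cap lying flat on the bench: a ribbed disc 30 mm in diameter and 14 mm high, about 14 g, light enough to slide when pushed. The three caps are alike. The one farthest from the robot in x.
- lens: loose microscope objective lens, steel with a black band, standing upright on the bench, 29 mm in diameter at its foot, 46 mm high; origin at the centre of its underside. To be left alone.
- bottle: loose amber glass dropper bottle with a black top, upright, 34 mm in diameter, 63 mm high; origin at the centre of its underside. To be left alone.
- dish: loose closed culture dish, a pale smooth disc lying flat, 50 mm in diameter, 15 mm high; origin at the centre of its underside. To be left alone.

How it is judged:
By the outcome, as a careful person would: the job done as asked, in the order asked, and still so for the second after the job is handed in, with the robot touching nothing.
It also fails if it takes over 70 s, if anything falls off the work surface, if the arm or the gripper's body presses on something with over 40 N, if the wrist force passes 120 N, or if a joint passes its speed limit or range.

## Working session

There is one attempt and no reset: what is moved stays moved. The work goes in short steps, Python scripts to look and compute and a tool call to move; the robot and the scene stay as the last step left them, time stands still between calls to the robot, and variables do not carry over. Pictures are saved under pics/ and viewed, at most 10 in all, crops included, and the job is handed in when it is done.

Besides the shell and the picture viewer there is one more tool, called after "Emit:" by a JSON object that holds its "name" and its "arguments". step_arm: Moves the arm, as the interface text tells. Its arguments: {"type":"object","properties":{"commands":{"type":"array"}},"required":["commands"]}

```bash
mkdir -p pics; python3 - <<'E'
from cell import ctrl
import cv2,numpy as np
s=ctrl.read_state();print(s['eef_pos'],s['tool_rot'],s['clock'],s['width'])
for n in ['top','side']:
    d=ctrl.get_image(n);cv2.imwrite(f'pics/{n}0.png',d['image'][:,:,::-1]);np.savez(f'{n}0.npz',**d)
    print(n,d['vfov'],d['cx'],d['cy'],np.round(d['world_to_cam'],3).tolist())
E
```

```text
[ 161.17940739 -629.05645309  230.40155774] [-3.13973004e+00  2.98938865e-05  2.50808442e-01] 0.0 85.22654519048737
top 57.104216449692885 278.80031344353176 204.16697426230124 [[0.011, -1.0, -0.008, -9.85], [-0.992, -0.01, -0.129, 608.014], [0.129, 0.01, -0.992, 831.202], [0.0, 0.0, 0.0, 1.0]]
side 54.130930376226004 279.2473624458476 210.61689926883832 [[0.849, -0.528, 0.012, -523.89], [-0.403, -0.662, -0.632, 264.057], [0.342, 0.532, -0.775, 572.772], [0.0, 0.0, 0.0, 1.0]]
```

View pics/top0.png

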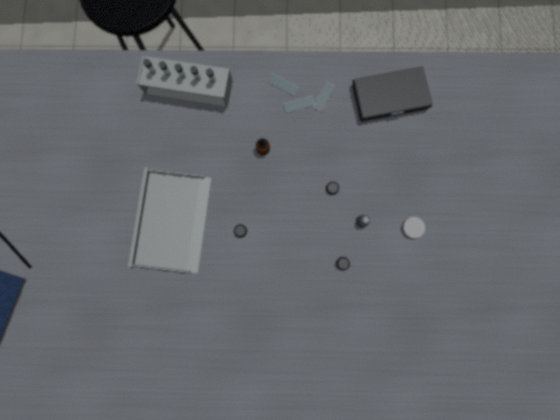

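View pics/side0.png

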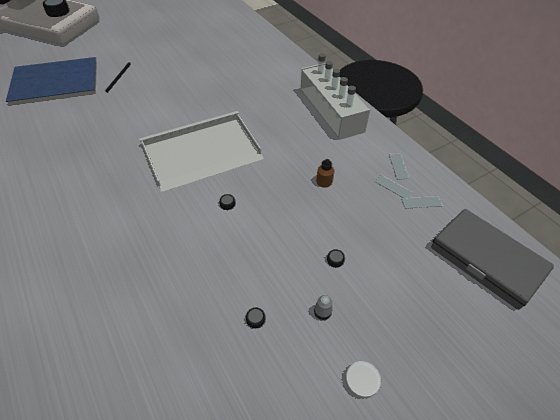

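The top view shows the tray at about (172,222) px, and the caps at (343,263), (240,231) and (333,188). The lens is at (363,221), the bottle at (262,147) and the dish at (414,228). The side view agrees.

```bash
cat > h.py <<'E'
import numpy as np,cv2
def ray(d,uv,z):
    h=d['image'].shape[0];f=h/2/np.tan(np.radians(d['vfov'])/2);M=d['world_to_cam']
    R=M[:3,:3];c=-R.T@M[:3,3];v=R.T@np.array([(uv[0]-d['cx'])/f,(uv[1]-d['cy'])/f,1])
    return c+v*(z-c[2])/v[2]
def proj(d,p):
    h=d['image'].shape[0];f=h/2/np.tan(np.radians(d['vfov'])/2);q=d['world_to_cam']@np.append(p,1)
    return q[:2]/q[2]*f+[d['cx'],d['cy']]
def dark(d,uv,r=14,t=55,z=7):
    g=cv2.cvtColor(d['image'],cv2.COLOR_RGB2GRAY);u,v=map(int,uv)
    m=(g<t).astype(np.uint8);k=np.zeros_like(m);cv2.circle(k,(u,v),r,1,-1)
    M=cv2.moments(m*k,True)
    if M['m00']<5: return None
    p=(M['m10']/M['m00'],M['m01']/M['m00']);return ray(d,p,z)[:2].round(1),M['m00'],np.round(p,1)
E
python3 - <<'E'
from h import *
T=dict(np.load('top0.npz'));S=dict(np.load('side0.npz'))
for n,a,b in [('c0',(343,263),(256,317)),('c1',(240,231),(228,201)),('c2',(333,188),(336,258))]:
    for d,p in((T,a),(S,b)):
        g=cv2.cvtColor(d['image'],cv2.COLOR_RGB2GRAY);
        print(n,[dark(d,p,t=t) for t in (60,75)])
for n,d,p,z in [('lensT',T,(363,222),20),('lensSfoot',S,(323,315),0),('botT',T,(263,148),40),('botS',S,(325,183),0),('dishT',T,(414,228),12),('dishS',S,(363,380),12)]:
    print(n,ray(d,p,z).round(1))
# tray
for d,n,s in((T,'T',(170,222)),(S,'S',(200,150))):
    g=cv2.cvtColor(d['image'],cv2.COLOR_RGB2GRAY);print(g[s[1],s[0]],g[s[1]+70,s[0]])
    m=((g>g[s[1],s[0]]-25)).astype(np.uint8)
    m=cv2.morphologyEx(m,cv2.MORPH_OPEN,np.ones((3,3)))
    k,l=cv2.connectedComponents(m);m=(l==l[s[1],s[0]]).astype(np.uint8)
    c=max(cv2.findContours(m,0,2)[0],key=cv2.contourArea)
    q=cv2.approxPolyDP(cv2.convexHull(c),6,True)[:,0]
    print(n,m.sum(),[(p.tolist(),ray(d,p,0)[:2].round().tolist(),ray(d,p,18)[:2].round().tolist()) for p in q])
cv2.imwrite('pics/z.png',np.hstack([cv2.resize(T['image'][150:290,110:250,::-1],None,fx=3,fy=3),cv2.resize(S['image'][90:230,120:240,::-1],None,fx=3,fy=3)]))
E
```

```text
c0 [(array([ 475.2, -141.2]), 35.0, array([338.3, 264.1])), (array([ 476.5, -148. ]), 93.0, array([341.3, 263.5]))]
c0 [(array([ 475.1, -155.9]), 152.0, array([255.1, 319.7])), (array([ 475. , -155.4]), 172.0, array([254.9, 319.5]))]
c1 [(array([542.,  83.]), 28.0, array([241.2, 233.9])), (array([547.9,  85.6]), 87.0, array([240.2, 231.3]))]
c1 [(array([546.7,  79.7]), 111.0, array([226.8, 203.8])), (array([547.3,  81.4]), 128.0, array([226.7, 203.1]))]
c2 [(array([ 644.5, -121.3]), 31.0, array([329.2, 191.1])), (array([ 649.3, -125.6]), 78.0, array([331., 189.]))]
c2 [(array([ 648. , -132.7]), 132.0, array([334.5, 260.2])), (array([ 649.1, -132. ]), 148.0, array([334.8, 259.7]))]
lensT [ 571.3 -196.6   20. ]
lensSfoot [ 573.4 -203.2    0. ]
botT [737.8  34.1  40. ]
botS [746.5  30.6   0. ]
dishT [ 559.3 -315.2   12. ]
dishS [ 559.9 -317.6   12. ]
139 104
T 5891 [([150, 174], [683.0, 305.0], [679.0, 299.0]), ([211, 178], [675.0, 159.0], [671.0, 156.0]), ([196, 273], [451.0, 186.0], [452.0, 182.0]), ([136, 264], [470.0, 326.0], [471.0, 320.0])]
169 141
S 4734 [([262, 155], [678.0, 169.0], [669.0, 153.0]), ([161, 191], [452.0, 184.0], [449.0, 166.0]), ([145, 146], [471.0, 328.0], [468.0, 306.0]), ([236, 120], [686.0, 304.0], [676.0, 284.0])]
```

View pics/z.png

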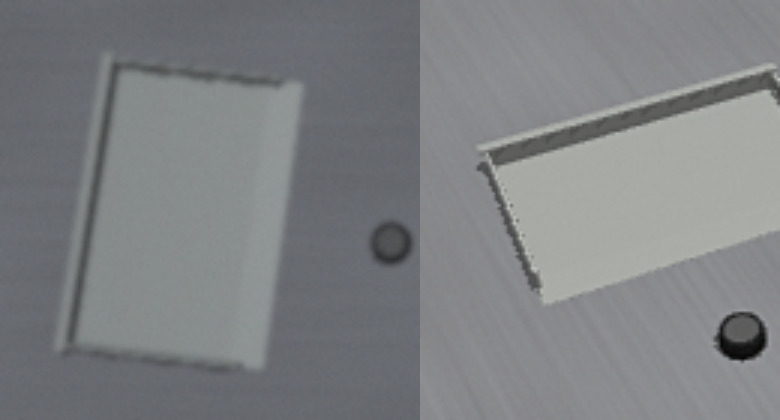

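The tray's open edge runs from about (452,185) to (677,164) in world mm, with inwards along roughly (0.10, 0.995). The caps are at about c0 (477,-152), c1 (549,84) and c2 (651,-130). I'll nest each cap between the two part-open fingertips and push it along +y, with tool yaw at pi/2.

Emit:
{"name": "step_arm", "arguments": {"commands": [27.8,-28,0,0,0,-1.32,0.28,27.8,-28,0,0,0,-1.32,0.28,27.8,-28,0,0,0,-1.32,0.28,27.8,-28,0,0,0,-1.32,0.28,27.8,-28,0,0,0,-1.32,0.28,27.8,-28,0,0,0,-1.32,0.28,27.8,-28,0,0,0,-1.32,0.28,27.8,-28,0,0,0,-1.32,0.28,27.8,-28,0,0,0,-1.32,0.28,27.8,-28,0,0,0,-1.32,0.28]}}

```text
clock: 1.1
eef_pos: [361.6, -288.3, 231.2]
tool_rot: [-3.141, -0.0, 1.574]
force: [-0.7, -0.2, -0.5]
width: 24.2
gripper_force: 0.0
```

Emit:
{"name": "step_arm", "arguments": {"commands": [32.7,18.7,10,0,0,0,0.28,32.7,18.7,10,0,0,0,0.28,32.7,18.7,10,0,0,0,0.28,32.7,18.7,10,0,0,0,0.28,32.7,18.7,10,0,0,0,0.28,32.7,18.7,10,0,0,0,0.28,32.7,18.7,10,0,0,0,0.28,32.7,18.7,10,0,0,0,0.28,32.7,18.7,10,0,0,0,0.28,32.7,18.7,10,0,0,0,0.28]}}

```text
clock: 2.1
eef_pos: [547.9, 36.9, 130.5]
tool_rot: [-3.14, 0.001, 1.569]
force: [-0.6, 0.1, 0.4]
width: 23.9
gripper_force: 0.0
```

```bash
python3 - <<'E'
from cell import ctrl
import cv2,numpy as np
from h import *
d=ctrl.get_image('wrist');cv2.imwrite('pics/w1.png',d['image'][:,:,::-1]);np.savez('w1.npz',**d)
s=ctrl.read_state();print(s['eef_pos'],s['tool_rot'])
for p in [(549,84,7),(452,185,0),(677,164,0)]: print(p,proj(d,p).round())
E
```

```text
[547.64814161  35.47971932 130.81307016] [-3.14003038e+00  1.84706643e-03  1.56707895e+00]
(549, 84, 7) [289. 141.]
(452, 185, 0) [146. -10.]
(677, 164, 0) [473.  23.]
```

View pics/w1.png

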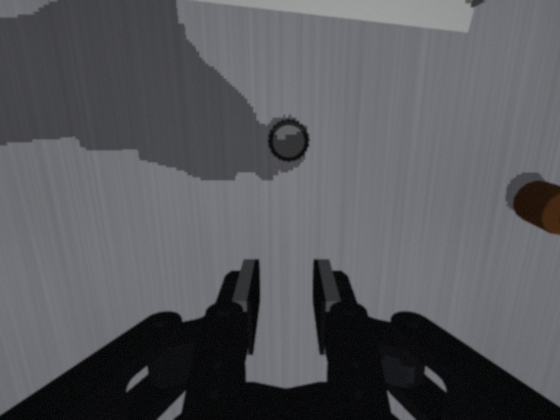

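The cap shows at (289,140) px, within a pixel of the prediction, and centred between the fingers. The tray edge is at the top and the bottle at the right. Next I descend behind the cap.

Emit:
{"name": "step_arm", "arguments": {"commands": [0,0.1,4,0,0,0,0.28,0,0.1,8,0,0,0,0.28,0,0.1,10.5,0,0,0,0.28,0,0.1,12,0,0,0,0.28,0,0.1,12.5,0,0,0,0.28,0,0.1,12.5,0,0,0,0.28]}}

```text
clock: 2.75
eef_pos: [549.3, 36.5, 6.5]
tool_rot: [3.142, 0.001, 1.569]
force: [-0.7, 0.2, 0.3]
width: 23.9
gripper_force: 0.0
```

Emit:
{"name": "step_arm", "arguments": {"commands": [1,0,0,0,0,0,0.28,2,0,0,0,0,0,0.28,2.5,0,0,0,0,0,0.28,3.2,0,0,0,0,0,0.28,4,0.1,0,0,0,0,0.28,5,0.2,0,0,0,0,0.28,6,0.4,0,0,0,0,0.28,7,0.5,0,0,0,0,0.28,8,0.6,0,0,0,0,0.28,9,0.8,0,0,0,0,0.28]}}

```text
clock: 3.75
eef_pos: [557.1, 128.5, 6.2]
tool_rot: [-3.141, 0.0, 1.571]
force: [0.2, -0.6, 0.8]
width: 23.6
gripper_force: 0.3
```

```bash
python3 - <<'E'
from cell import ctrl
import cv2,numpy as np
d=ctrl.get_image('wrist');cv2.imwrite('pics/w2.png',d['image'][:,:,::-1])
s=ctrl.read_state();print(s['eef_pos'],s['tool_rot'],s['force'])
E
```

```text
[557.71500735 131.23686021   6.42289131] [ 3.14046294e+00 -2.42487432e-03  1.57319649e+00] [ 0.39861049  1.36924987 -0.2735747 ]
```

View pics/w2.png

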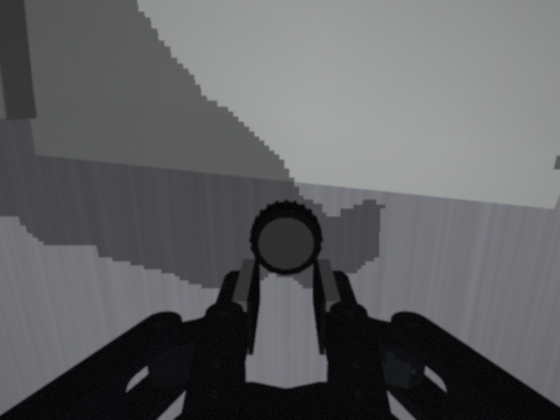

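The cap is nested between the fingertips at about (286,240) px, just short of the tray lip. I'll keep pushing it into the tray, then back out and lift.

Emit:
{"name": "step_arm", "arguments": {"commands": [1,0.1,0,0,0,0,0.28,2,0.2,0,0,0,0,0.28,3.2,0.4,0,0,0,0,0.28,4.4,0.6,0,0,0,0,0.28,5.6,0.7,0,0,0,0,0.28,6.8,0.9,0,0,0,0,0.28,8,1,0,0,0,0,0.28,9.2,1.2,0,0,0,0,0.28,10.4,1.4,0,0,0,0,0.28,11.3,1.5,0,0,0,0,0.28]}}

```text
clock: 4.8
eef_pos: [572.4, 242.1, 6.3]
tool_rot: [3.141, -0.001, 1.571]
force: [-0.0, 0.8, 0.1]
width: 24.0
gripper_force: 0.2
```

Emit:
{"name": "step_arm", "arguments": {"commands": [0,0,0,0,0,0,0.28,0,0,0,0,0,0,0.28,-1,0,0,0,0,0,0.28,-3,0,0,0,0,0,0.28,-6,0,0,0,0,0,0.28,-8,0,-3,0,0,0,0.28,-10,0,-7,0,0,0,0.28,-10,0,-10,0,0,0,0.28,-10,0,-10,0,0,0,0.28]}}

```text
clock: 5.7
eef_pos: [575.1, 138.4, 110.5]
tool_rot: [3.134, -0.001, 1.567]
force: [0.9, 0.9, -0.5]
width: 24.0
gripper_force: 0.0
```

```bash
python3 - <<'E'
from cell import ctrl
import cv2,numpy as np
from h import *
d=ctrl.get_image('wrist');np.savez('w3.npz',**d);cv2.imwrite('pics/w3.png',d['image'][:,:,::-1])
s=ctrl.read_state();print(s['eef_pos'],s['tool_rot'],s['force'])
print(proj(d,(573,264,9)).round())
E
```

```text
[573.66422131 138.82140427 108.45416579] [ 3.13742799e+00 -3.41834260e-04  1.56798122e+00] [ 0.4427486   0.36046685 -0.84950947]
[282.  17.]
```

View pics/w3.png

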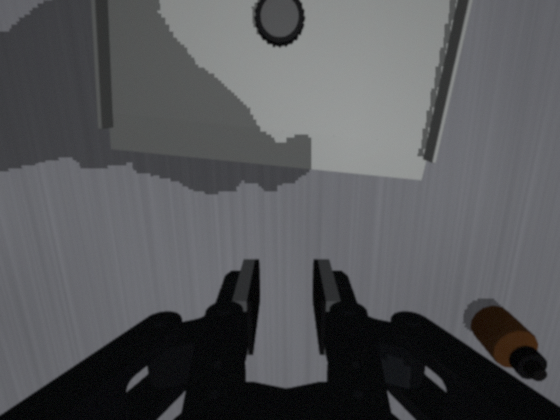

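Cap1 lies well inside the tray at (279,16) px, where predicted. Cap0 is next.

Emit:
{"name": "step_arm", "arguments": {"commands": [-33.9,-9.7,0,0,0,0,0.28,-33.9,-9.7,0,0,0,0,0.28,-33.9,-9.7,0,0,0,0,0.28,-33.9,-9.7,0,0,0,0,0.28,-33.9,-9.7,0,0,0,0,0.28,-33.9,-9.7,0,0,0,0,0.28,-33.9,-9.7,0,0,0,0,0.28,-33.9,-9.7,0,0,0,0,0.28,-33.9,-9.7,0,0,0,0,0.28]}}

```text
clock: 6.65
eef_pos: [473.2, -200.3, 105.2]
tool_rot: [-3.139, -0.0, 1.566]
force: [-0.1, 0.8, -0.2]
width: 24.1
gripper_force: 0.0
```

```bash
python3 - <<'E'
from cell import ctrl
import cv2,numpy as np
from h import *
d=ctrl.get_image('wrist');s=ctrl.read_state();print(s['eef_pos'],s['tool_rot'])
p=proj(d,(477,-152,7));print(p,[dark(d,p,50,t) for t in(30,40,50)])
p=proj(d,(573,-200,20));print(p)
E
```

```text
[ 474.28334968 -198.21440488  105.44821751] [-3.14014307e+00 -1.24975225e-03  1.56971034e+00]
[293.00380791 143.83926145] [(array([ 474.9, -155.3]), 344.0, array([289.9, 148.8])), (array([ 475.6, -152.6]), 555.0, array([290.9, 144.7])), (array([ 475.7, -152.7]), 711.0, array([291., 145.]))]
[434.50706006 216.84793361]
```

Emit:
{"name": "step_arm", "arguments": {"commands": [0,0.1,4,0,0,0,0.28,0,0.1,7.5,0,0,0,0.28,0,0.1,9.5,0,0,0,0.28,0,0.1,9.9,0,0,0,0.28,0,0.1,9.9,0,0,0,0.28,0,0.1,9.9,0,0,0,0.28]}}

```text
clock: 7.3
eef_pos: [477.1, -197.6, 8.1]
tool_rot: [3.14, -0.0, 1.572]
force: [0.5, -0.6, -0.0]
width: 24.0
gripper_force: 0.0
```

Emit:
{"name": "step_arm", "arguments": {"commands": [1,0,0,0,0,0,0.28,2,0,0,0,0,0,0.28,2.5,0,0,0,0,0,0.28,3.2,0,0,0,0,0,0.28,4,0.1,0,0,0,0,0.28,5,0.2,0,0,0,0,0.28,6.5,0.3,0,0,0,0,0.28,8,0.4,0,0,0,0,0.28,9.5,0.5,0,0,0,0,0.28,11,0.6,0,0,0,0,0.28]}}

```text
clock: 8.3
eef_pos: [482.2, -87.3, 7.3]
tool_rot: [3.142, -0.0, 1.571]
force: [-0.8, -0.5, 0.6]
width: 23.6
gripper_force: 0.3
```

Emit:
{"name": "step_arm", "arguments": {"commands": [1.5,0.1,0,0,0,0,0.28,3,0.2,0,0,0,0,0.28,4.5,0.3,0,0,0,0,0.28,6,0.5,0,0,0,0,0.28,7.5,0.6,0,0,0,0,0.28,9,0.7,0,0,0,0,0.28,10.5,0.8,0,0,0,0,0.28,12,0.9,0,0,0,0,0.28,13.5,1,0,0,0,0,0.28,15,1.2,0,0,0,0,0.28]}}

```text
clock: 9.3
eef_pos: [493.9, 62.8, 7.3]
tool_rot: [-3.141, 0.0, 1.571]
force: [-0.4, -0.8, -0.2]
width: 24.0
gripper_force: 0.3
```

```bash
python3 - <<'E'
from cell import ctrl
import cv2,numpy as np
d=ctrl.get_image('wrist');cv2.imwrite('pics/w4.png',d['image'][:,:,::-1])
s=ctrl.read_state();print(s['eef_pos'],s['tool_rot'],s['force'])
E
```

```text
[494.79268353  66.45065454   7.39322584] [ 3.14014718e+00 -3.06273609e-03  1.57477922e+00] [ 0.03643359  3.66290524 -0.77295658]
```

View pics/w4.png

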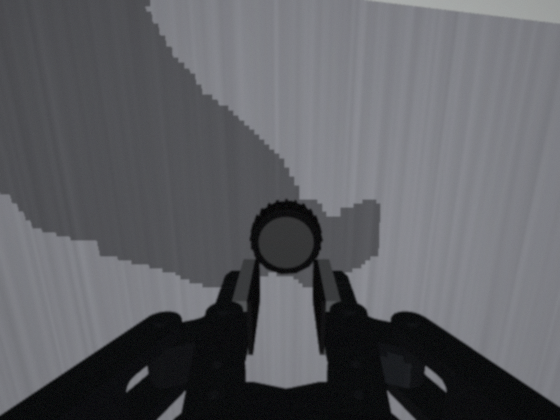

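The cap is still nested at (286,238) px with the tray edge ahead, so I continue.

Emit:
{"name": "step_arm", "arguments": {"commands": [1,0.1,0,0,0,0,0.28,2,0.2,0,0,0,0,0.28,3.2,0.3,0,0,0,0,0.28,4.4,0.4,0,0,0,0,0.28,5.6,0.5,0,0,0,0,0.28,6.8,0.6,0,0,0,0,0.28,7.8,0.7,0,0,0,0,0.28,8.8,0.8,0,0,0,0,0.28,9.6,0.9,0,0,0,0,0.28,10.4,1,0,0,0,0,0.28]}}

```text
clock: 10.35
eef_pos: [504.2, 166.0, 7.3]
tool_rot: [-3.142, 0.0, 1.571]
force: [-0.1, -0.3, 0.5]
width: 24.1
gripper_force: 0.2
```

Emit:
{"name": "step_arm", "arguments": {"commands": [1,0,0,0,0,0,0.28,2,0.1,0,0,0,0,0.28,3.1,0.1,0,0,0,0,0.28,4.2,0.2,0,0,0,0,0.28,5.3,0.2,0,0,0,0,0.28,6.3,0.3,0,0,0,0,0.28,7.2,0.4,0,0,0,0,0.28,8,0.4,0,0,0,0,0.28,8,0.4,0,0,0,0,0.28,8,0.4,0,0,0,0,0.28]}}

```text
clock: 11.35
eef_pos: [508.1, 245.3, 7.3]
tool_rot: [-3.141, 0.0, 1.571]
force: [-0.2, -0.0, -0.9]
width: 23.9
gripper_force: 0.0
```

Emit:
{"name": "step_arm", "arguments": {"commands": [-1,0,0,0,0,0,0.28,-3,0,0,0,0,0,0.28,-6,0,0,0,0,0,0.28,-8,0,-3,0,0,0,0.28,-10,0,-7,0,0,0,0.28,-10,0,-10,0,0,0,0.28,-10,0,-10,0,0,0,0.28]}}

```text
clock: 12.05
eef_pos: [510.8, 143.7, 111.0]
tool_rot: [3.135, -0.001, 1.567]
force: [1.4, 0.5, 0.1]
width: 23.8
gripper_force: 0.0
```

```bash
python3 - <<'E'
from cell import ctrl
import cv2,numpy as np
from h import *
d=ctrl.get_image('wrist');cv2.imwrite('pics/w5.png',d['image'][:,:,::-1])
s=ctrl.read_state();print(s['eef_pos'],s['tool_rot'],s['force'])
print(proj(d,(508,270,9)).round(),proj(d,(573,264,9)).round())
E
```

```text
[509.5589081  144.05114646 109.20509183] [ 3.13761328e+00 -5.54301224e-04  1.56812876e+00] [-0.72525257  0.55894397 -0.33234619]
[281.  16.] [385.  27.]
```

View pics/w5.png

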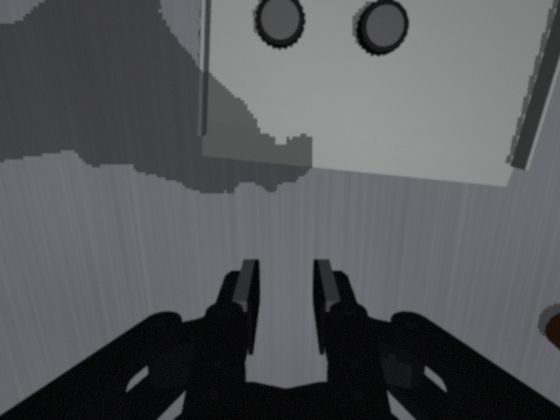

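Cap0 at (280,18) px and cap1 at (382,26) px are both inside the tray. Cap2 is next.

Emit:
{"name": "step_arm", "arguments": {"commands": [-31.9,14.2,0,0,0,0,0.28,-31.9,14.2,0,0,0,0,0.28,-31.9,14.2,0,0,0,0,0.28,-31.9,14.2,0,0,0,0,0.28,-31.9,14.2,0,0,0,0,0.28,-31.9,14.2,0,0,0,0,0.28,-31.9,14.2,0,0,0,0,0.28,-31.9,14.2,0,0,0,0,0.28,-31.9,14.2,0,0,0,0,0.28]}}

```text
clock: 13.0
eef_pos: [648.6, -175.5, 105.1]
tool_rot: [-3.138, -0.0, 1.567]
force: [0.6, 1.1, -0.5]
width: 24.2
gripper_force: 0.0
```

```bash
python3 - <<'E'
from cell import ctrl
import cv2,numpy as np
from h import *
d=ctrl.get_image('wrist');s=ctrl.read_state();print(s['eef_pos'],s['tool_rot'])
p=proj(d,(651,-130,7));print(p,[dark(d,p,50,t) for t in(30,40,50)])
E
```

```text
[ 648.71912994 -173.01846545  105.52992161] [-3.13853689e+00 -1.43262615e-03  1.57030500e+00]
[291.16007219 148.06288692] [(array([ 650.3, -132.3]), 360.0, array([290.1, 151.5])), (array([ 650.9, -129.9]), 571.0, array([291.1, 147.9])), (array([ 651.1, -130. ]), 735.0, array([291.3, 148.1]))]
```

Emit:
{"name": "step_arm", "arguments": {"commands": [0,0.1,4,0,0,0,0.28,0,0.1,7.5,0,0,0,0.28,0,0.1,9.5,0,0,0,0.28,0,0.1,9.9,0,0,0,0.28,0,0.1,9.9,0,0,0,0.28,0,0.1,9.9,0,0,0,0.28]}}

```text
clock: 13.65
eef_pos: [652.1, -172.6, 9.6]
tool_rot: [3.14, -0.0, 1.572]
force: [0.1, -0.3, -0.1]
width: 23.8
gripper_force: 0.0
```

Emit:
{"name": "step_arm", "arguments": {"commands": [1,0,0,0,0,0,0.28,2,0,0,0,0,0,0.28,2.5,0,0,0,0,0,0.28,3.2,0,0,0,0,0,0.28,4,0,0,0,0,0,0.28,5,0,0,0,0,0,0.28,6.5,-0.1,0,0,0,0,0.28,8,-0.1,0,0,0,0,0.28,9.5,-0.2,0,0,0,0,0.28,11,-0.3,0,0,0,0,0.28]}}

```text
clock: 14.65
eef_pos: [648.0, -61.5, 8.3]
tool_rot: [-3.142, -0.0, 1.572]
force: [-0.3, -0.6, -0.1]
width: 24.0
gripper_force: 0.3
```

Emit:
{"name": "step_arm", "arguments": {"commands": [1.5,0,0,0,0,0,0.28,3,-0.1,0,0,0,0,0.28,4.5,-0.1,0,0,0,0,0.28,6,-0.2,0,0,0,0,0.28,7.5,-0.2,0,0,0,0,0.28,9,-0.3,0,0,0,0,0.28,10.5,-0.3,0,0,0,0,0.28,12,-0.4,0,0,0,0,0.28,13.5,-0.4,0,0,0,0,0.28,15,-0.5,0,0,0,0,0.28]}}

```text
clock: 15.65
eef_pos: [643.3, 87.8, 8.4]
tool_rot: [3.141, -0.0, 1.571]
force: [0.3, 0.3, 0.2]
width: 23.7
gripper_force: 0.3
```

```bash
python3 - <<'E'
from cell import ctrl
import cv2,numpy as np
from h import *
d=ctrl.get_image('wrist');s=ctrl.read_state();print(s['eef_pos'],s['tool_rot'],s['force'])
g=cv2.cvtColor(d['image'],cv2.COLOR_RGB2GRAY);print(g[238,286],g[205:275:10,286])
E
```

```text
[642.82938332  92.22062706   8.4395148 ] [ 3.14131822 -0.00338054  1.57428085] [ 0.29203714  2.29434271 -0.16666857]
53 [13 24 52 52 52 53 52]
```

Emit:
{"name": "step_arm", "arguments": {"commands": [1,0,0,0,0,0,0.28,2,-0.1,0,0,0,0,0.28,3.2,-0.1,0,0,0,0,0.28,4.4,-0.2,0,0,0,0,0.28,5.6,-0.2,0,0,0,0,0.28,6.8,-0.3,0,0,0,0,0.28,7.8,-0.3,0,0,0,0,0.28,8.8,-0.4,0,0,0,0,0.28,9.6,-0.4,0,0,0,0,0.28,10.4,-0.4,0,0,0,0,0.28]}}

```text
clock: 16.7
eef_pos: [639.2, 191.1, 8.3]
tool_rot: [-3.142, 0.0, 1.571]
force: [-0.6, 0.1, 0.4]
width: 23.8
gripper_force: 0.4
```

Emit:
{"name": "step_arm", "arguments": {"commands": [0.9,0,0,0,0,0,0.28,1.8,0,0,0,0,0,0.28,2.7,-0.1,0,0,0,0,0.28,3.4,-0.1,0,0,0,0,0.28,4,-0.2,0,0,0,0,0.28,4,-0.2,0,0,0,0,0.28,4,-0.2,0,0,0,0,0.28]}}

```text
clock: 17.4
eef_pos: [637.1, 230.5, 8.3]
tool_rot: [-3.141, 0.0, 1.571]
force: [1.2, -0.5, 0.1]
width: 23.9
gripper_force: 0.0
```

Emit:
{"name": "step_arm", "arguments": {"commands": [-1,0,0,0,0,0,0.28,-3,0,0,0,0,0,0.28,-6,0,0,0,0,0,0.28,-8,-1,-3,0,0,0,0.28,-10,-3,-7,0,0,0,0.28,-12,-5,-12,0,0,0,0.28,-15,-8,-16,0,0,0,0.28,-18,-10,-20,0,0,0,0.28,-20,-12,-20,0,0,0,0.28,-20,-12,-20,0,0,0,0.28]}}

```text
clock: 18.4
eef_pos: [514.2, 22.7, 210.5]
tool_rot: [3.142, 0.005, 1.562]
force: [0.5, -0.4, -0.7]
width: 23.6
gripper_force: 0.0
```

Emit:
{"name": "step_arm", "arguments": {"commands": [-36,0,0,0,0,0,0.28,-36,0,0,0,0,0,0.28,-36,0,0,0,0,0,0.28,-36,0,0,0,0,0,0.28,-36,0,0,0,0,0,0.28,-36,0,0,0,0,0,0.28,-36,0,0,0,0,0,0.28,-36,0,0,0,0,0,0.28,-36,0,0,0,0,0,0.28,-36,0,0,0,0,0,0.28]}}

```text
clock: 19.4
eef_pos: [516.5, -328.4, 207.8]
tool_rot: [-3.141, -0.002, 1.571]
force: [-0.0, 0.5, 0.0]
width: 23.6
gripper_force: 0.0
```

```bash
python3 - <<'E'
from cell import ctrl
import cv2,numpy as np
s=ctrl.read_state();print(s['eef_pos'],s['force'])
t=ctrl.get_image('top')['image'];d=ctrl.get_image('side')['image']
cv2.imwrite('pics/f.png',np.vstack([np.hstack([t[100:300,100:300],t[100:300,250:450]]),np.zeros((4,400,3),np.uint8),d[100:400,0:400]])[:,:,::-1])
E
```

```text
[ 516.53087901 -328.44780058  207.75893646] [-0.04520274  0.49181198  0.01232172]
```

View pics/f.png

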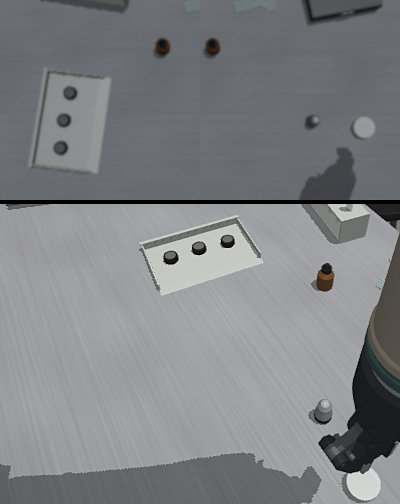

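All three caps lie well inside the tray, at (70,93), (64,120) and (61,148) px in the top crop. The lens, bottle and dish have not moved, and the arm is clear.

```bash
python3 -c "
from cell import ctrl
print(ctrl.finish_job())"
```

```text
the job is handed in; nothing more can be done
None
```

I pushed all three caps along the bench into the tray, where the final pictures show them wholly inside with the lens, bottle and dish undisturbed, and handed the job in at about 19.5 s.

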